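Extrude a core from its mould and hold it for trimming

ROBOT

A 7-joint arm with a two-finger parallel gripper is mounted at the origin on the work surface. World frame = base frame: x ahead of the robot, y to its left, z up, the work surface at z = 0. Lengths are in m, angles in rad, forces in N, time in s.
With the tool pointing down it reaches from about 0.425 to 1.025 m from the base axis. Payload 9.4 kg.
Tool frame: the origin (TCP) lies at the very end of the fingers, on their centre line; the grasp point (between the pads) lies 19 mm behind it (arm.grip_point_offset is the distance from the TCP to the grasp point, in m); z points along the fingers, y is the line along which they close (so a half turn about z gives the same grasp; the last joint's range is limited). The gripper opens to 93 mm and grips with 3 to 60 N. Pads are 15 mm wide; open, the fingers measure 128 mm over their backs; the gripper's body (75 mm by 188 mm) begins 65 mm behind the grasp point.
Start: joints at [1.039, 0.599, -0.003, 1.599, 0.002, 0.943, -0.08], TCP at [0.318, -0.651, 0.219] pointing down, gripper open.
Joint ranges: [-2.57, 2.57], [-0.35, 1.97], [-1.29, 1.29], [0.11, 2.56], [-1.05, 4.19], [0.11, 1.86], [-2.63, 2.63]. Speed limits (rad/s): [2.22, 2.22, 3.01, 3.01, 3.14, 3.14, 3.14].

INTERFACE

Orientations are given as a unit quaternion [x, y, z, w].
In Python, from workcell import monitor, imaging, arm gives the robot as it stands.
- The arm moves only by the tool drive_tool, never from a script. Its argument "rows" is a list of rows, each a list of 3 entries, a list of its own where there are three numbers: the shift along the tool's x, y, z in cm, then the turn about the tool's z in rad, then the opening, from 0 (shut) to 1 (fully open). A call has 1 to 10 rows; each row shifts and turns the commanded pose from where the row before left it, along the tool's axes as they then stand; what a row does not reach is not made up. A row lasts 1/8 s, in which the tool goes at most 62.5 mm and 10.7 degrees, less where a joint would pass 70% of its speed; a pose out of reach is approached as far as the arm can. A call is refused whole if a number of a shift passes 6.25 or a number of a turn 0.188, either way. A call with a gripper value outside its range is refused whole. The fingers move at their own pace and stop on an object; the grip force is fixed at half the most. Time passes only in rows, so rows that do not move let the fingers close. It gives the time, the measured TCP pose, the force, the opening and the grip force at its end, in the units of the state.
- monitor.state(): the state, without advancing time (a new reading comes with each control period).
- imaging.get_image(name): name is "side" or "top"; returns (picture, depth): 384x512x3 uint8, red, green, blue; 384x512 float32, m along the optical axis (not along the pixel's ray), 0 where there is no reading.
- imaging.get_calibration(name): a dict with "mtx" (3x3 intrinsics, pixels), "rvec" (rotation vector, rad) and "tvec" (3), from world to camera coordinates, as OpenCV has them. Camera axes: x right, y down, z forward; pixel columns grow to the right and rows downward; lengths in m; the calibration is good to about 2 mm. A picture is of the moment at which its call begins. get_calibration takes no time and is no camera call.
- arm.close_job(): hands the job in; it is judged then, once.
The state is a dict: "time_s": time; "joints": joint angles; "qvel": joint speeds; "joint_efforts": joint torques, N m; "tool_pos": TCP position; "ee_rot": TCP orientation; "contact_force": force on the tool from outside, world axes, zero at the start; "torque": the same for the moment, N m; "width": finger opening in m; "finger_force": force on a finger pad.
Only numpy, scipy, OpenCV 4.12 (cv2) and the standard library are available. Lean on these libraries where they do the work, as an engineer would, in place of code of your own. Each camera call takes 0.05 s, during which the arm holds its last target. There are 200 camera calls.

TASK

Pick up the steel mould with the concrete core in it by its bail handle, set it down upright in the round locating ring of the lever-operated core extractor, and let go of it. Then press the black pad of the spring-return lever down until the core stands about 20 mm proud of the mould's rim, never letting it come more than half of its 60 mm height out, and keep it there: the program finishes while still holding the lever down, with the piston alone carrying the core. Leave the tin, the tamper and the spatula where they are.

Things in the scene. Friction and masses are not known exactly. Their poses are not given: they have to be found in the camera images.
- mould: Open steel tube 72 mm outside diameter, 61 mm inside, 65 mm high, standing upright on the bench; at its foot an inward lip 5 mm thick with a 40 mm hole, on which the core rests. A rigid bail handle spans it. With the core about 0.75 kg. Origin: centre of its underside; z up; the bail lies in its y-z plane.
- bail (a point): The mould's fixed bail (part of the mould): the middle of its level top bar, 122 mm above the mould's underside. The grip is a round sleeve 14 mm in diameter and 50 mm long along the mould's y; the side bars run down 41 mm either side of the middle. Free space below the bar: 50 mm down to the core.
- mould_rim (a point): Centre of the mould's upper rim, 65 mm above its underside, z up.
- core: Loose concrete cylinder 56 mm in diameter, 60 mm high, inside the mould on its lip; origin at the centre of its underside.
- core_top (a point): Centre of the core's top face, 60 mm above its underside. At the start level with the mould's rim.
- press: Core extractor, fixed to the bench: off-white base plate about 270 x 310 mm; origin on the bench straight under the piston, x pointing away from the robot side, z up. A steel block carries the seat; a lever stands on its -y side, 190 mm from the piston, and an off-white linkage housing 102 mm high lies 120 mm behind (+x of) the piston.
- seat (a point): Centre of the seat, on the flat top of the steel block, 50 mm above the bench. A locating ring round it stands 10 mm high, its bore 80 mm wide at the foot opening to about 88 mm at the top. The mould stands on the flat inside the ring, any way round.
- piston: Steel piston 28 mm in diameter that rises from the middle of the seat when the lever is pressed; origin at the centre of its top face, 4 mm below the seat when the lever is up. It rises 8 mm for each 0.1 rad of lever and meets the core (9 mm up, through the lip's hole) at about 0.11 rad; so the core stands 20 mm proud at about 0.36 rad.
- lever: Spring-return lever; origin on its hinge, 85 mm above the bench, at x +120, y -190 mm in the press's frame; hinge axis along y. It reaches 170 mm towards the press's -x. At rest (t = 0) its axes are parallel to the press's and its arm rises outwards at 0.35 rad; pressed by t it has turned -t about y, its outer end going down; stop at t = 0.7 rad. The spring lifts it when let go.
- pad (a point): Middle of the top face of the flat black pad at the lever's outer end (50 mm along the lever, 45 across, 12 thick), 15 mm above the arm's centre line; turns with the lever. At rest 157 mm above the bench, sloping 0.35 rad, outer edge higher; at t = 0.36 level and 100 mm above the bench. About 2 to 3 N down on it start the lever, 7 to 10 N hold it at t = 0.36.
- tin: Bystander: closed pale metal tin, 72 mm in diameter, 85 mm high; origin under its centre.
- tamper: Bystander: upright steel hand tamper, foot 52 mm in diameter, 110 mm high; origin under its foot.
- spatula: Bystander: spatula 240 mm long lying on the bench; origin under its middle.
Not all that is in view belongs to the job. Leave any purple or yellow look-alike of the mould alone.

How it is judged:
On the way, in this order (a step that is already met when the one before it is completed fails the run):
1. the mould hangs from the gripper by its bail, clear of the bench, the core inside (height (world z) of mould above 0.02 m and contact force between the fingers and mould above 2 N and distance between the grasp point and bail below 0.035 m and z of core_top in the frame of mould_rim below 0.008 m), for 0.2 s.
2. the mould stands upright in the locating ring, let go, the lever still up (horizontal distance between mould and seat below 0.007 m and z of mould in the frame of seat between -0.003 and 0.004 m and angle between mould's own z axis and vertical below 0.06 rad and contact force between each of the arm, the fingers and mould below 0.1 N and z of piston in the frame of seat below 0.003 m), for 0.2 s.
At the end, for the whole second after the job is handed in: The mould stands upright on the seat inside the locating ring (within 7 mm of its centre, tilted less than 0.06 rad), untouched by the robot; the core, carried by the piston, stands 14 to 26 mm above the mould's rim; the robot still presses the lever with more than 2 N and the lever is still (horizontal distance between mould and seat below 0.007 m and z of mould in the frame of seat between -0.003 and 0.004 m and angle between mould's own z axis and vertical below 0.06 rad and z of core_top in the frame of mould_rim between 0.014 and 0.026 m and angle between core's own z axis and vertical below 0.12 rad and contact force between any of the fingers, the arm and lever above 2 N and contact force between piston and core above 0.8 N and contact force between each of the fingers, the arm and mould below 0.1 N and contact force between each of the fingers, the arm and core below 0.1 N and linear speed of piston below 0.005 m/s); the arm keeps its last pose, push and grip.
It fails at once if the core is pushed out more than half its height (z of core_top in the frame of mould_rim above 0.032 m).
It fails at once if the mould is tipped over (angle between mould's own z axis and vertical above 0.6 rad).
It fails at once if the tin is disturbed (distance of tin from where it was at the start of the episode above 0.025 m).
It fails at once if the tamper is disturbed (distance of tamper from where it was at the start of the episode above 0.025 m).
It fails at once if the spatula is disturbed (distance of spatula from where it was at the start of the episode above 0.025 m).
It also fails if it takes over 54 s, if anything falls off the work surface, if the arm or the gripper's body presses on something with over 40 N, if the wrist force passes 120 N, or if a joint passes its speed limit or range.

## Working session

There is one attempt and no reset: what is moved stays moved. The work goes in short steps, Python scripts to look and compute and a tool call to move; the robot and the scene stay as the last step left them, time stands still between calls to the robot, and variables do not carry over. Pictures are saved under pics/ and viewed, at most 10 in all, crops included, and the job is handed in when it is done.

Besides the shell and the picture viewer there is one more tool, called after ">>>" in YAML: its name, and indented under it one key for each argument. drive_tool: Moves the arm, as the interface text tells. Its arguments: {"type":"object","properties":{"rows":{"type":"array","items":{"type":"array"}}},"required":["rows"]}

```bash
mkdir -p pics; cat > h.py <<'E'
import numpy as np, cv2
from workcell import monitor, imaging, arm
def cal(n):
    c=imaging.get_calibration(n); R=cv2.Rodrigues(np.array(c["rvec"],float))[0]
    return np.array(c["mtx"],float),R,np.array(c["tvec"],float).reshape(3)
def cloud(n,depth):
    K,R,t=cal(n); v,u=np.mgrid[:384,:512]
    p=np.stack([(u-K[0,2])/K[0,0]*depth,(v-K[1,2])/K[1,1]*depth,depth],-1)
    w=(p-t)@R; w[depth<=0]=np.nan; return w
def proj(n,P):
    K,R,t=cal(n); q=(np.atleast_2d(P)@R.T+t)@K.T; return q[:,:2]/q[:,2:]
E
python3 - <<'E'
from h import *
for n in("side","top"):
    p,d=imaging.get_image(n); np.savez(f"{n}0.npz",p=p,d=d)
    cv2.imwrite(f"pics/{n}0.png",cv2.resize(p[:,:,::-1],(800,600)))
    K,R,t=cal(n);print(n,-R.T@t,R[2],K[0,0])
s=monitor.state();print(s["time_s"],s["tool_pos"],s["ee_rot"],s["width"],arm.grip_point_offset)
E
```

```text
side [0.06348565 0.82120886 0.78719548] [ 0.43337447 -0.68836489 -0.5816703 ] 415.7837585306014
top [0.4881079  0.03496684 0.93180978] [ 0.09820725 -0.02667075 -0.99480853] 382.9546171639197
0.1 [ 0.31828433 -0.65096024  0.21785637] [ 9.74249123e-01  2.25473285e-01 -2.24505227e-04 -6.27153895e-04] 0.09274944133363684 0.0188
```

View pics/side0.png

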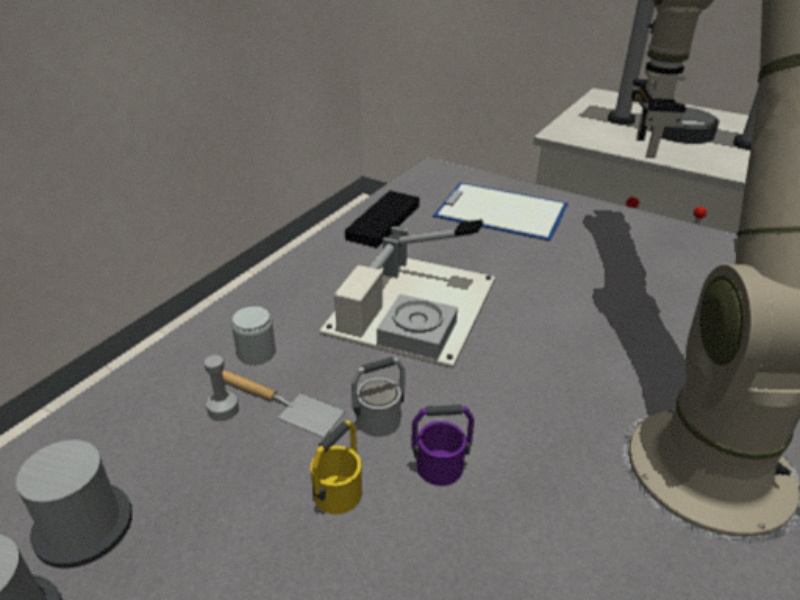

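View pics/top0.png

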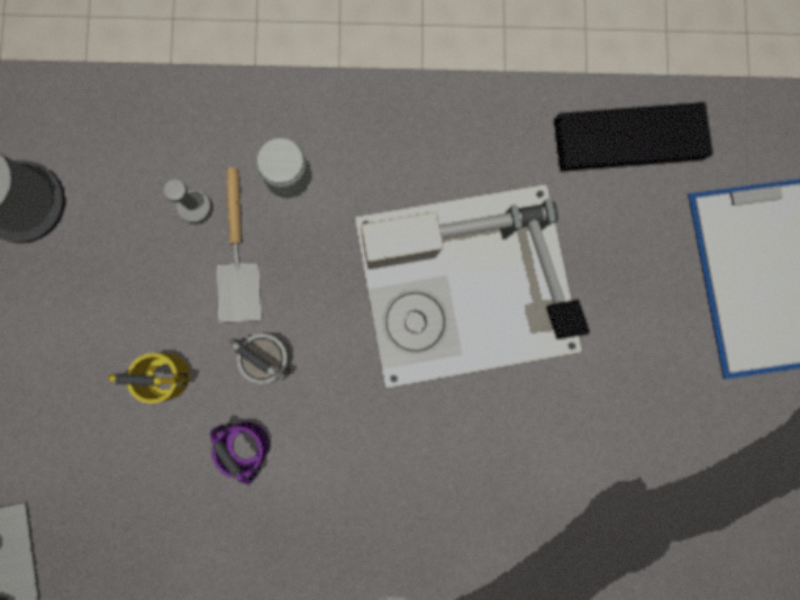

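The mould is the grey pail at top (262,358) / side (378,395), with the purple and yellow look-alikes beside it. The press seat is at top (415,321), the pad at (568,319), the housing at (402,238).

```bash
python3 - <<'E'
from h import *
P={}
for n in("top","side"):
    z=np.load(n+"0.npz"); P[n]=(cloud(n,z["d"]),z["p"])
def at(n,u,v,r=2):
    u,v=int(u*.64),int(v*.64); return np.nanmedian(P[n][0][v-r:v+r+1,u-r:u+r+1].reshape(-1,3),0).round(4)
for nm,n,u,v in [("bench","top",500,450),("block","top",450,345),("piston","top",415,321),("pad","top",568,319),("hous","top",402,238),("core","top",275,350),("bail","top",258,355),("tin","top",281,160),("tamper","top",176,190),
 ("bailS","side",376,366),("pistonS","side",418,318),("padS","side",470,228),("tinS","side",253,318),("yellow bail","side",335,434)]:
    print(nm,at(n,u,v))
m=at("top",262,358)
for n in P:
    w,pic=P[n]; q=w.reshape(-1,3); q=q[np.isfinite(q).all(1)]
    c=np.array([0.,0]); 
    s=q[(np.hypot(*(q[:,:2]-m[:2]).T)<.07)]
    b=s[(s[:,2]>.105)&(s[:,2]<.14)]
    mid=(b[:,:2].min(0)+b[:,:2].max(0))/2
    u,sv,vt=np.linalg.svd(b[:,:2]-b[:,:2].mean(0)); pr=(b[:,:2]-b[:,:2].mean(0))@vt[0]
    print(n,"bail n",len(b),"mean",b.mean(0),"mid",mid,"dir",vt[0],"ext",pr.min(),pr.max(),"ztop",np.percentile(b[:,2],95))
    k=s[(s[:,2]>.055)&(s[:,2]<.075)]
    print(" rim circ",cv2.minEnclosingCircle(k[:,:2].astype(np.float32)),len(k))
    # block top and base plate
    sc=at("top",415,321)
    k=q[(np.hypot(*(q[:,:2]-sc[:2]).T)<.1)&(abs(q[:,2]-.05)<.006)]
    print(" block rect",cv2.minAreaRect(k[:,:2].astype(np.float32)),len(k))
    k=q[(np.hypot(*(q[:,:2]-sc[:2]).T)<.06)&(abs(q[:,2]-.0605)<.0045)]
    print(" ring",cv2.minEnclosingCircle(k[:,:2].astype(np.float32)),len(k))
K,R,t=cal("top")
# base plate corner screws (z~.01?) via ray
def ray(n,u,v,z):
    K,R,t=cal(n); d=R.T@np.linalg.inv(K)@[u*.64,v*.64,1]; c=-R.T@t; return c+d*(z-c[2])/d[2]
for u,v in[(540,194),(571,346),(393,378)]: print("screw",at("top",u,v),ray("top",u,v,.01)[:2])
print("ringc top",ray("top",415,321,.05)[:2],"side",ray("side",418,318,.05)[:2])
for n in("top","side"):
    p=P[n][1]; a=(slice(140,300),slice(60,400)) if n=="top" else (slice(120,300),slice(180,340))
    y,x=a; c=p[y,x][:,:,::-1]
    x0,y0,w,h=(140,160,170,90) if n=="top" else (205,120,110,160)
    cv2.imwrite(f"pics/{n}crop.png",cv2.resize(p[y0:y0+h,x0:x0+w,::-1],None,fx=4.5 if n=="top" else 3.7,fy=4.5 if n=="top" else 3.7,interpolation=cv2.INTER_CUBIC))
E
```

```text
bench [ 0.3442 -0.1691 -0.0004]
block [ 0.5051 -0.0855  0.0503]
piston [ 0.5392 -0.0326  0.0455]
pad [ 0.5373 -0.2246  0.1575]
hous [ 0.6527 -0.0099  0.1015]
core [0.493  0.1686 0.065 ]
bail [0.4861 0.1887 0.0661]
tin [0.7682 0.1669 0.0834]
tamper [0.714  0.3067 0.1092]
bailS [0.4805 0.1983 0.126 ]
pistonS [ 0.539  -0.0303  0.0463]
padS [ 0.5303 -0.2093  0.1592]
tinS [0.7623 0.1718 0.0851]
yellow bail [0.4494 0.3455 0.1278]
top bail n 234 mean [0.47986605 0.18598117 0.12428475] mid [0.4807954  0.18737214] dir [-0.56427959 -0.82558376] ext -0.045316778574055055 0.04201973980404555 ztop 0.12957966555114095
 rim circ ((0.48154914379119873, 0.18613740801811218), 0.04411754757165909) 577
 block rect ((0.5532419085502625, -0.029964283108711243), (0.152922585606575, 0.11998571455478668), 10.950690269470215) 2333
 ring ((0.5370624661445618, -0.033093634992837906), 0.048172906041145325) 301
side bail n 187 mean [0.47930604 0.19462687 0.12298599] mid [0.48006227 0.1928794 ] dir [0.5653038  0.82488279] ext -0.04386776269272252 0.04172708172870289 ztop 0.13005830852002712
 rim circ ((0.4805574417114258, 0.1925264596939087), 0.04406416788697243) 569
 block rect ((0.5527395009994507, -0.02750159054994583), (0.15474896132946014, 0.12590551376342773), 11.210198402404785) 973
 ring ((0.5356243252754211, -0.030080614611506462), 0.049971431493759155) 150
screw [ 0.7433 -0.2308  0.0156] [ 0.74435462 -0.23419199]
screw [ 0.5055 -0.2759  0.015 ] [ 0.50451104 -0.27905092]
screw [ 0.455  -0.0021  0.0132] [ 0.45266042 -0.0035588 ]
ringc top [ 0.53799378 -0.03361341] side [ 0.53389958 -0.02675916]
```

View pics/topcrop.png

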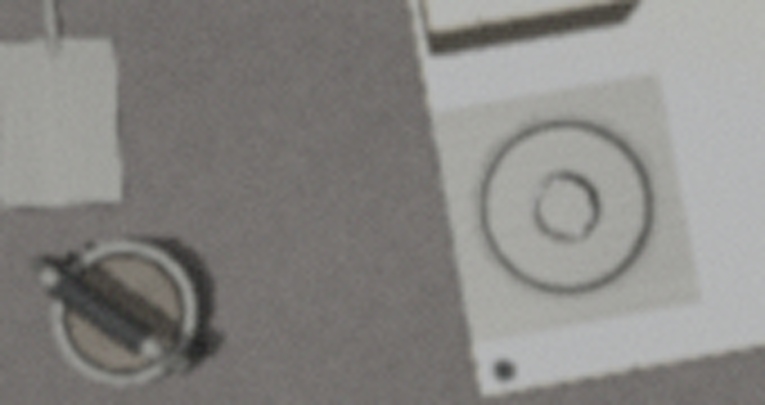

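```bash
cat >> h.py <<'E'
def ray(n,u,v,z):
    K,R,t=cal(n); d=R.T@np.linalg.inv(K)@[u,v,1]; c=-R.T@t; return c+d*(z-c[2])/d[2]
E
python3 - <<'E'
from h import *
print("rim",ray("top",167.8,229.3,.065),"piston",ray("top",266.2,206,.046),"ringfoot",ray("top",266,206,.055))
print("bar top", ray("top",140+105/4.5,160+307/4.5,.122))
x,y,z=ray("side",418*.64,318*.64,.046);print("piston side",x,y)
a=.188;c,s=np.cos(a),np.sin(a)
S=np.array([.537,-.0315]);R2=np.array([[c,-s],[s,c]])
for x in(-.0346,-.042,-.05):print(S+R2@[x,-.19])
print("hous exp",S+R2@[.12,0])
E
```

```text
rim [0.48095261 0.18661872 0.065     ] piston [ 0.5369382  -0.03532572  0.046     ] ringfoot [ 0.53643637 -0.03415174  0.055     ]
bar top [0.48356546 0.18600992 0.122     ]
piston side 0.536452035293413 -0.031360204454666696
[ 0.53851961 -0.22461875]
[ 0.53125    -0.22600177]
[ 0.52339096 -0.22749692]
hous exp [ 0.6548856  -0.00907266]
```

>>> drive_tool:
  rows:
    - [[0, 0, -4], 0, 1]

```text
time_s: 0.22
tool_pos: [0.3176, -0.6495, 0.2553]
ee_rot: [0.974, 0.226, -0.001, -0.003]
contact_force: [0.6, -0.9, 0.9]
width: 0.0928
finger_force: 0.0
```

>>> drive_tool:
  rows:
    - [[2, -2.6, 0], 0, 1]
    - [[3, -4, 0], 0, 1]
    - [[3, -4, 0], 0, 1]
    - [[3, -4, 0], 0, 1]
    - [[3, -4, 0], 0, 1]
    - [[3, -4, 0], 0, 1]
    - [[3, -4, 0], 0, 1]
    - [[3, -4, 0], 0, 1]
    - [[3, -4, 0], 0, 1]
    - [[3, -4, 0], 0, 1]

```text
time_s: 1.48
tool_pos: [0.4094, -0.1756, 0.2586]
ee_rot: [0.974, 0.225, 0.0, 0.0]
contact_force: [0.8, 0.2, 0.0]
width: 0.0932
finger_force: 0.0
```

>>> drive_tool:
  rows:
    - [[3.2, -4.2, 0], 0, 1]
    - [[3.2, -4.2, 0], 0, 1]
    - [[3.2, -4.2, 0], 0, 1]
    - [[3.2, -4.2, 0], 0, 1]
    - [[3.2, -4.2, 0], 0, 1]
    - [[3.2, -4.2, 0], 0, 1]
    - [[3.2, -4.3, 0], 0, 1]
    - [[0, 0, 0], -0.172, 1]
    - [[0, 0, 0], -0.172, 1]
    - [[0, 0, 0], -0.172, 1]

```text
time_s: 2.72
tool_pos: [0.4808, 0.1864, 0.2583]
ee_rot: [0.883, 0.469, -0.0, -0.0]
contact_force: [0.4, -0.0, -0.1]
width: 0.0928
finger_force: 0.0
```

>>> drive_tool:
  rows:
    - [[0, 0, 0], 0, 1]
    - [[0, 0, 0], 0, 1]

```text
time_s: 2.98
tool_pos: [0.481, 0.186, 0.2585]
ee_rot: [0.885, 0.465, -0.0, -0.0]
contact_force: [0.6, 1.0, -0.3]
width: 0.0929
finger_force: 0.0
```

>>> drive_tool:
  rows:
    - [[0, 0, 3], 0, 1]
    - [[0, 0, 3], 0, 1]
    - [[0, 0, 3], 0, 1]
    - [[0, 0, 2.5], 0, 1]
    - [[0, 0, 2], 0, 1]
    - [[0, 0, 1.8], 0, 1]
    - [[0, 0, 0], 0, 1]

```text
time_s: 3.85
tool_pos: [0.4804, 0.1861, 0.1047]
ee_rot: [0.885, 0.466, -0.001, 0.0]
contact_force: [-0.5, -0.2, 0.3]
width: 0.0925
finger_force: 0.0
```

```bash
python3 - <<'E'
from h import *
p,d=imaging.get_image("side"); s=monitor.state(); print(s["tool_pos"],proj("side",s["tool_pos"]))
cv2.imwrite("pics/s2.png",cv2.resize(p[140:290,160:340,::-1],None,fx=4,fy=4,interpolation=cv2.INTER_CUBIC))
E
```

```text
[0.48081845 0.18630226 0.10544924] [[242.88698552 237.11648676]]
```

View pics/s2.png

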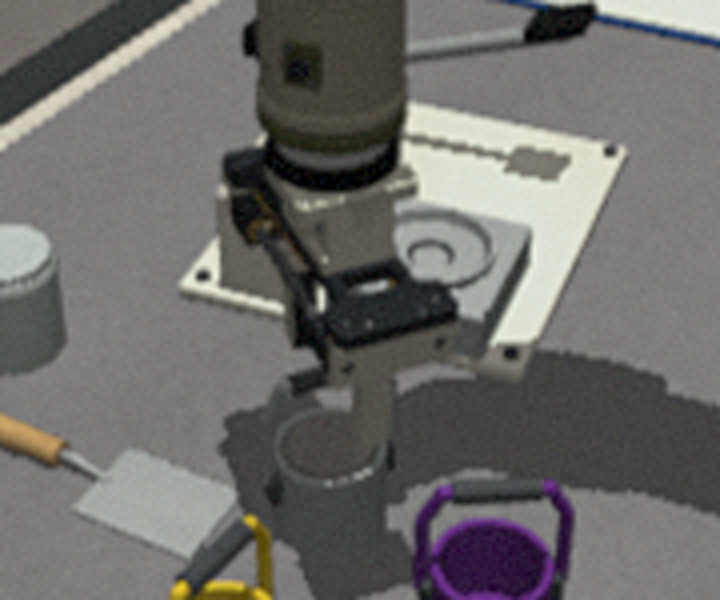

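The near finger, at (375,410), is beyond the bail and the bar at (300,385) runs between the fingers. I'm closing now.

>>> drive_tool:
  rows:
    - [[0, 0, 0], 0, 0.5]
    - [[0, 0, 0], 0, 0.3]
    - [[0, 0, 0], 0, 0.1]
    - [[0, 0, 0], 0, 0]
    - [[0, 0, 0], 0, 0]
    - [[0, 0, 0], 0, 0]
    - [[0, 0, 0], 0, 0]
    - [[0, 0, 0], 0, 0]

```text
time_s: 4.9
tool_pos: [0.481, 0.1863, 0.1056]
ee_rot: [0.884, 0.467, -0.0, -0.0]
contact_force: [-1.6, 0.7, -0.3]
width: 0.0177
finger_force: 0.9
```

>>> drive_tool:
  rows:
    - [[0, 0, 0], 0, 0]
    - [[0, 0, 0], 0, 0]
    - [[0, 0, 0], 0, 0]
    - [[0, 0, -0.5], 0, 0]
    - [[0, 0, -1], 0, 0]
    - [[0, 0, -1.5], 0, 0]
    - [[0, 0, -2], 0, 0]
    - [[0, 0, 0], 0, 0]
    - [[0, 0, 0], 0, 0]

```text
time_s: 6.02
tool_pos: [0.481, 0.1859, 0.1556]
ee_rot: [0.885, 0.466, 0.0, 0.0]
contact_force: [0.3, -0.3, -8.6]
width: 0.0129
finger_force: 30.0
```

>>> drive_tool:
  rows:
    - [[0, 0, -1], 0, 0]
    - [[0, 0, -2], 0, 0]
    - [[0, 0, -2], 0, 0]
    - [[0, 0, -1], 0, 0]
    - [[-0.5, 0.6, 0], 0, 0]
    - [[-1, 1.2, 0], 0, 0]
    - [[-1.5, 1.7, 0], 0, 0]
    - [[-2, 2.3, 0], 0, 0]
    - [[-2, 2.3, 0], 0, 0]
    - [[-2, 2.3, 0], 0, 0]

```text
time_s: 7.28
tool_pos: [0.5158, 0.0508, 0.2147]
ee_rot: [0.885, 0.466, -0.001, -0.0]
contact_force: [0.3, 0.1, -8.1]
width: 0.0133
finger_force: 30.0
```

>>> drive_tool:
  rows:
    - [[-2, 2.3, 0], 0, 0]
    - [[-1.7, 1.9, 0], 0, 0]
    - [[-1.2, 1.4, 0], 0, 0]
    - [[-0.6, 0.7, 0], 0, 0]
    - [[-0.3, 0.4, 0], 0, 0]
    - [[0, 0, 0], 0, 0]
    - [[0, 0, 0], 0, 0]
    - [[0, 0, 0], 0, 0]

```text
time_s: 8.28
tool_pos: [0.5385, -0.0318, 0.2157]
ee_rot: [0.884, 0.467, 0.0, -0.0]
contact_force: [0.4, -0.1, -7.7]
width: 0.0135
finger_force: 30.0
```

```bash
python3 - <<'E'
from h import *
s=monitor.state(); T=np.array(s["tool_pos"]); print(T,s["ee_rot"],s["contact_force"],s["finger_force"])
for n in("side","top"):
    p,d=imaging.get_image(n); np.savez(n+"3.npz",p=p,d=d)
    w=cloud(n,d); u,v=proj(n,T)[0].astype(int)
    q=w.reshape(-1,3); q=q[np.isfinite(q).all(1)]
    k=q[(np.hypot(*(q[:,:2]-T[:2]).T)<.06)&(q[:,2]>.115)&(q[:,2]<.165)]
    print(n,len(k),k.min(0),k.max(0),np.median(k,0))
    pic=p[max(v-60,0):v+90,max(u-90,0):u+90,::-1]; print(u,v)
    cv2.imwrite(f"pics/{n}3.png",cv2.resize(pic,None,fx=4,fy=4,interpolation=cv2.INTER_CUBIC))
E
```

```text
[ 0.538543   -0.03180263  0.21565676] [ 8.84261884e-01  4.66991344e-01  3.37445026e-05 -5.66366979e-05] [ 0.35561182 -0.1370719  -7.71943082] 29.996648132801056
side 398 [ 0.50045809 -0.06434659  0.1150793 ] [0.56805624 0.01357236 0.16492931] [0.52139793 0.00123402 0.14222608]
268 153
top 11 [ 0.50513701 -0.01842561  0.12069076] [0.5561906  0.00688719 0.16450028] [ 0.51078753 -0.00882239  0.13813734]
271 200
```

View pics/side3.png

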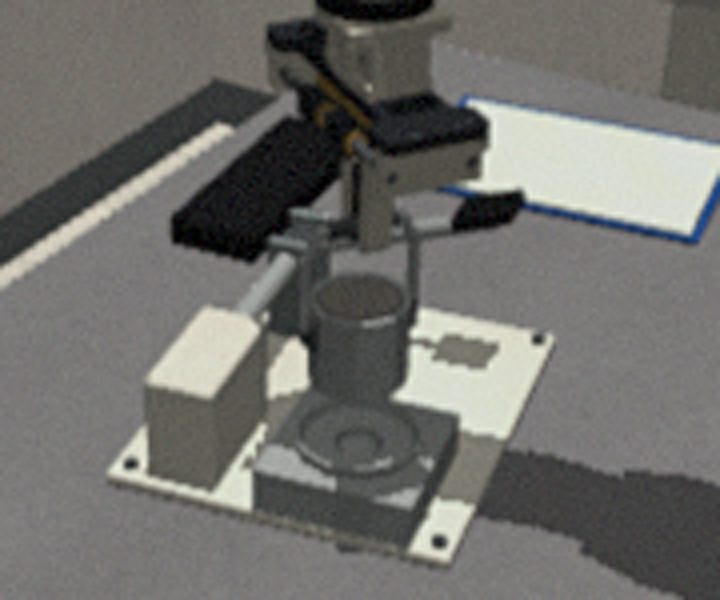

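The mould hangs upright above the ring with the core inside: mould at (360,330), ring at (358,437). I'm fitting its axis.

```bash
python3 - <<'E'
from h import *
from scipy.optimize import least_squares as ls
T=np.array([.5385,-.0318]); d=np.load("side3.npz")["d"]; q=cloud("side",d).reshape(-1,3); q=q[np.isfinite(q).all(1)]
k=q[(np.hypot(*(q[:,:2]-T).T)<.05)&(q[:,2]>.118)&(q[:,2]<.17)]
f=lambda c:np.hypot(k[:,0]-c[0]-c[2]*(k[:,2]-.145),k[:,1]-c[1]-c[3]*(k[:,2]-.145))-.036
r=ls(f,[*T,0,0],loss="soft_l1",f_scale=.002);print(r.x,np.median(abs(r.fun)))
E
```

```text
[ 0.53890396 -0.02871853  0.01883242  0.0090831 ] 0.0011421532840575899
```

>>> drive_tool:
  rows:
    - [[-0.3, 0, 0], 0, 0]
    - [[0, 0, 1], 0, 0]
    - [[0, 0, 1.5], 0, 0]
    - [[0, 0, 1.2], 0, 0]
    - [[0, 0, 0.8], 0, 0]
    - [[0, 0, 0.6], 0, 0]
    - [[0, 0, 0.4], 0, 0]
    - [[0, 0, 0.2], 0, 0]
    - [[0, 0, 0], 0, 0]

```text
time_s: 9.5
tool_pos: [0.537, -0.0349, 0.1587]
ee_rot: [0.884, 0.467, 0.0, 0.0]
contact_force: [-0.6, -0.0, -7.8]
width: 0.0128
finger_force: 30.0
```

>>> drive_tool:
  rows:
    - [[0, 0, 0.2], 0, 0]
    - [[0, 0, 0.1], 0, 0]
    - [[0, 0, 0], 0, 0]

```text
time_s: 9.88
tool_pos: [0.537, -0.0349, 0.1557]
ee_rot: [0.884, 0.467, 0.0, 0.0]
contact_force: [-1.1, 0.1, -5.3]
width: 0.0131
finger_force: 30.0
```

>>> drive_tool:
  rows:
    - [[0, 0, 0.1], 0, 0]
    - [[0, 0, 0], 0, 0]

```text
time_s: 10.12
tool_pos: [0.537, -0.035, 0.1556]
ee_rot: [0.885, 0.467, 0.0, 0.0]
contact_force: [-4.4, -0.7, 5.7]
width: 0.0128
finger_force: 30.0
```

>>> drive_tool:
  rows:
    - [[0, 0, -0.1], 0, 0.2]
    - [[0, 0, 0], 0, 0.5]
    - [[0, 0, 0], 0, 1]
    - [[0, 0, 0], 0, 1]
    - [[0, 0, 0], 0, 1]
    - [[0, 0, 0], 0, 1]
    - [[0, 0, 0], 0, 1]
    - [[0, 0, 0], 0, 1]

```text
time_s: 11.12
tool_pos: [0.5369, -0.0349, 0.1556]
ee_rot: [0.884, 0.467, -0.0, -0.0]
contact_force: [-0.5, 0.1, -0.5]
width: 0.084
finger_force: 0.0
```

>>> drive_tool:
  rows:
    - [[0, 0, -1], 0, 1]
    - [[0, 0, -2], 0, 1]
    - [[0, 0, -3], 0, 1]
    - [[0, 0, -3], 0, 1]
    - [[0, 0, -3], 0, 1]
    - [[0, 0, 0], 0, 1]

```text
time_s: 11.88
tool_pos: [0.538, -0.0348, 0.2783]
ee_rot: [0.885, 0.466, 0.002, 0.001]
contact_force: [0.2, 0.6, -0.5]
width: 0.0931
finger_force: 0.0
```

```bash
python3 - <<'E'
from h import *
from scipy.optimize import least_squares as ls
s=monitor.state(); print(s["time_s"],s["tool_pos"],s["ee_rot"],s["contact_force"],s["width"])
p,d=imaging.get_image("side"); T=np.array([.537,-.032]); q=cloud("side",d).reshape(-1,3); q=q[np.isfinite(q).all(1)]
k=q[(np.hypot(*(q[:,:2]-T).T)<.05)&(q[:,2]>.065)&(q[:,2]<.111)]
f=lambda c:np.hypot(k[:,0]-c[0]-c[2]*(k[:,2]-.09),k[:,1]-c[1]-c[3]*(k[:,2]-.09))-.036
r=ls(f,[*T,0,0],loss="soft_l1",f_scale=.002);print(r.x)
k=q[(np.hypot(*(q[:,:2]-T).T)<.02)&(q[:,2]>.1)&(q[:,2]<.135)];print("core z",np.median(k[:,2]))
u,v=proj("side",[.537,-.033,.1])[0].astype(int)
cv2.imwrite("pics/s4.png",cv2.resize(p[v-75:v+75,u-90:u+90,::-1],None,fx=4,fy=4,interpolation=cv2.INTER_CUBIC))
E
```

```text
11.875 [ 0.53803531 -0.03477144  0.27829745] [0.88452532 0.46648647 0.00198272 0.00118425] [ 0.15895528  0.60355485 -0.4584175 ] 0.0930733764807275
[ 0.53702362 -0.0320382   0.00422543  0.0306807 ]
core z 0.1152994189554459
```

View pics/s4.png

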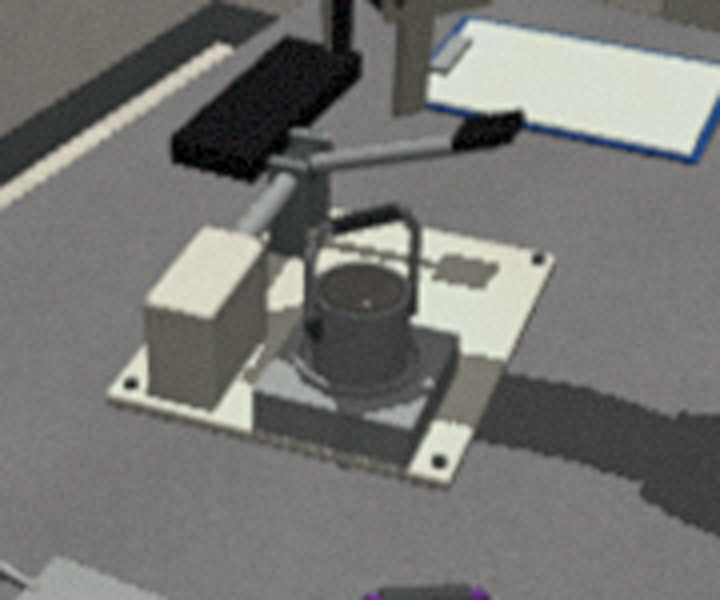

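The mould stands in the ring, with rim and core at (362,290) level and the fitted centre 1 mm off the seat. Now moving to the pad at (490,130).

>>> drive_tool:
  rows:
    - [[-1.3, 0.8, 0], 0, 0.5]
    - [[-3, 1.8, 0], 0, 0]
    - [[-3.4, 2.1, 0], 0, 0]
    - [[-3.4, 2.1, 0], 0, 0]
    - [[-3, 1.8, 0], 0, 0]
    - [[-2.2, 1.4, 0], 0, 0]
    - [[0, 0, 3], 0, 0]
    - [[0, 0, 3], 0, 0]
    - [[0, 0, 2], 0, 0]
    - [[0, 0, 0], 0, 0]

```text
time_s: 13.18
tool_pos: [0.5257, -0.2264, 0.1933]
ee_rot: [0.885, 0.466, -0.002, -0.002]
contact_force: [-0.0, 0.1, 0.3]
width: 0.001
finger_force: 0.0
```

>>> drive_tool:
  rows:
    - [[0, 0, 2], 0, 0]
    - [[0, 0, 1], 0, 0]
    - [[0, 0, 0.5], 0, 0]
    - [[0, 0, 0.5], 0, 0]
    - [[0, 0, 0.5], 0, 0]
    - [[0, 0, 0.5], 0, 0]
    - [[0, 0, 0.5], 0, 0]
    - [[0, 0, 0.5], 0, 0]
    - [[0, 0, 0.5], 0, 0]
    - [[0, 0, 0], 0, 0]

```text
time_s: 14.42
tool_pos: [0.527, -0.2261, 0.1302]
ee_rot: [0.885, 0.466, -0.0, -0.0]
contact_force: [-3.0, -1.0, 6.2]
width: 0.0001
finger_force: 2.7
```

>>> drive_tool:
  rows:
    - [[0, 0, 0.5], 0, 0]
    - [[0, 0, 0.5], 0, 0]
    - [[0, 0, 0.4], 0, 0]
    - [[0, 0, 0.4], 0, 0]
    - [[0, 0, 0.3], 0, 0]
    - [[0, 0, 0.2], 0, 0]
    - [[0, 0, 0], 0, 0]
    - [[0, 0, 0], 0, 0]

```text
time_s: 15.42
tool_pos: [0.5259, -0.2263, 0.1075]
ee_rot: [0.885, 0.466, -0.001, -0.0]
contact_force: [-5.5, -1.6, 6.8]
width: 0.0003
finger_force: 3.7
```

```bash
cat > look.py <<'E'
from h import *
s=monitor.state(); print(s["time_s"],s["tool_pos"],s["contact_force"])
T=np.array([.537,-.033])
for n in("side","top"):
    p,d=imaging.get_image(n); q=cloud(n,d).reshape(-1,3); q=q[np.isfinite(q).all(1)]
    k=q[(np.hypot(*(q[:,:2]-T).T)<.022)&(q[:,2]>.1)&(q[:,2]<.155)];print(n,"core z",np.median(k[:,2]),len(k))
    if n=="side":
        u,v=proj(n,[.537,-.1,.1])[0].astype(int)
        import sys; cv2.imwrite(sys.argv[1],cv2.resize(p[v-75:v+75,u-90:u+90,::-1],None,fx=4,fy=4,interpolation=cv2.INTER_CUBIC))
E
python3 look.py pics/s5.png
```

```text
15.425 [ 0.52593439 -0.22630538  0.10745784] [-5.52764764 -1.62466892  6.82014642]
side core z 0.130880004927239 103
top core z 0.130335216772105 204
```

>>> drive_tool:
  rows:
    - [[0, 0, 0.3], 0, 0]
    - [[0, 0, 0.3], 0, 0]
    - [[0, 0, 0.2], 0, 0]
    - [[0, 0, 0.1], 0, 0]
    - [[0, 0, 0], 0, 0]
    - [[0, 0, 0], 0, 0]
    - [[0, 0, 0], 0, 0]
    - [[0, 0, 0], 0, 0]

```text
time_s: 16.52
tool_pos: [0.5256, -0.2264, 0.0985]
ee_rot: [0.885, 0.466, -0.001, -0.001]
contact_force: [-6.1, -1.8, 8.9]
width: 0.0008
finger_force: 4.4
```

```bash
python3 look.py pics/s6.png
```

```text
16.525 [ 0.52561714 -0.2263639   0.0984818 ] [-6.12864769 -1.79224606  8.94846499]
side core z 0.13490632005833086 103
top core z 0.1346872047548589 205
```

View pics/s6.png

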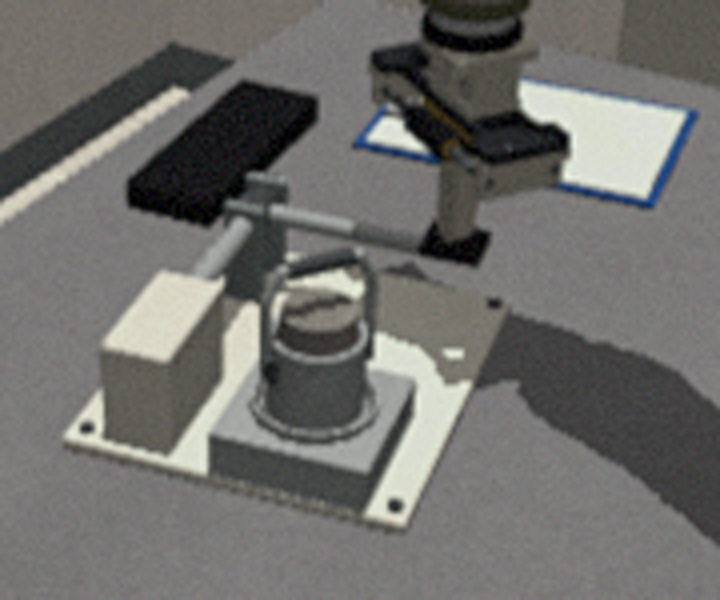

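The core at (320,315) stands about 20 mm proud of the mould, which is seated in the ring. The closed fingers hold the pad at (455,240).

```bash
python3 -c "
from workcell import arm
print(arm.close_job())"
```

```text
the job is handed in; nothing more can be done
None
```

I handed the job in with the mould let go upright in the locating ring, about 1 mm off centre, and the core measured about 20 mm proud of the rim. The closed fingers still hold the lever down at about 9 N; the result of the judging was not shown.

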